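# Draw the long column out of its rack

### The arm

A 7-joint arm with a two-finger parallel gripper is mounted at the origin on the work surface. World frame = base frame: x ahead of the robot, y to its left, z up, the work surface at z = 0. Lengths are in mm, angles in rad, forces in N, time in s.
With the tool pointing down it reaches from about 400 to 875 mm from the base axis. Payload 4.4 kg.
Tool frame: the origin (TCP) lies midway between the tips of the shut fingers; the grasp point (between the pads) lies 19 mm behind it; z points along the fingers, y is the direction in which the jaws open and shut (so a half turn about z gives the same grasp; the last joint's range is limited). The gripper opens to 85 mm and grips with 20 to 120 N. Pads are 22 mm wide; open, the fingers measure 114 mm over their backs; the gripper's body (76 mm by 85 mm) begins 54 mm behind the grasp point. The pads swing forward as they close: fully open they stand 13 mm farther back than shut.
Start: joints at [1.192, 0.628, 0.038, 1.517, -0.027, 0.996, -0.02], TCP at [200.048, -618.465, 231.313] pointing down, gripper open.
Joint ranges: [-3.06, 3.06], [-0.37, 2.12], [-1.25, 1.32], [0.18, 2.47], [-1.1, 4.24], [0.23, 1.98], [-2.94, 2.94]. Speed limits (rad/s): [2.57, 2.57, 3.14, 3.14, 3.14, 3.14, 3.14].

### API

Orientations are given as [roll, pitch, yaw] about the fixed x, y, z axes, in that order (R = Rz(yaw) Ry(pitch) Rx(roll)).
In Python, from cell import ctrl, vision gives the robot as it stands.
- The arm moves only by the tool play_rows, never from a script. Its arguments are lists of equal length, an entry for each row: "slide": the shift along the tool's x, y, z in mm, a list of three; "turn": the turn about the tool's z in rad; "fingers": the opening, from 0 (shut) to 1 (fully open). A call has 1 to 5 rows; each row is the pose to reach, as a shift and turn from the pose measured when the call began, along the tool's axes at that moment; what a row does not reach only later rows make up. A row lasts 1/8 s, in which the tool goes at most 62.5 mm and 10.7 degrees, less where a joint would pass 70% of its speed; a pose out of reach is approached as far as the arm can. A call with a gripper value outside its range is refused whole. The fingers move at their own pace and stop on an object; the grip force is fixed at half the most. Time passes only in rows, so rows that repeat a pose let the fingers close. It gives the time, the measured TCP pose, the force and the opening at its end, in the units of the state.
- ctrl.read_state(): the state, without advancing time (a new reading comes with each control period).
- vision.get_image(name): name is "scene" or "top"; returns (picture, depth): 384x512x3 uint8, blue, green, red; 384x512 float32, mm along the optical axis (not along the pixel's ray), 0 where there is no reading.
- vision.camera_params(name): a dict with "fx", "fy", "cx", "cy" (pixels), "position" and "rotation" of the camera in the world. Camera axes: x right, y up, looking along -z (the intrinsics and any distortion apply to the point x, -y, -z); pixel columns grow to the right and rows downward; lengths in mm; the calibration is good to about 2 mm. A picture is of the moment at which its call begins. camera_params takes no time and is no camera call.
- ctrl.finish_job(): hands the job in, once; it reports no verdict.
The state is a dict: "clock": time; "qpos": joint angles; "qd": joint speeds; "tau": joint torques, N m; "eef_pos": TCP position; "tool_rot": TCP orientation; "force": force on the tool from outside, world axes, zero at the start; "torque": the same for the moment, N m; "width": finger opening in mm.
Only numpy, scipy, OpenCV 4.12 (cv2) and the standard library are available. Lean on these libraries where they do the work, as an engineer would, in place of code of your own. Each camera call takes 0.05 s, during which the arm holds its last target.

### The job

Take the longer of the two steel columns out of the column rack: its back end is tucked under the rack's hood, so lift the other end over the lip and draw it out endwise. Then lay it flat in the white bench rest, along it between the side rails and roughly centred lengthwise, and let go. Leave the short column where it lies.

Things in the scene. Friction and masses are not known exactly. Their poses are not given: they have to be found in the camera images.
- long_column_mid (a point): The column to take: steel tube, 12 mm thick, 220 mm long, 0.2 kg, a square fitting (16 x 16, 28 mm long) at each end. Point: its centre, 8 mm above its underside; x along it, at the start towards the lip; z up. Starts centred at rack x = 0; pinch the tube 10 to 45 mm on the lip side of the centre. Tilted 0.12 to 0.25 rad, lip end up, it clears lip and hood; 45 mm out its back is free.
- short_column_mid (a point): The column to leave alone: same tube and fittings but 160 mm long, in the other lane, 70 mm beside the long one; it ends 33 mm short of the lip, the long one right behind it. Point: its centre, half-way along and up.
- rack: Fixed black rack with grey hood, 238 x 144 x 56 mm. Origin: underside centre; x along its two lanes (y = +35, -35 mm; either may hold the long column) to the lip. Columns lie on ledges 25 mm high, x 60 to 113 and -113 to -50; floor between 6 mm high, free for fingers. Lip: x 113 to 119, top 39 mm high. Hood: x -119 to -65, underside 51, top 56 mm high, back closed, slots 30 mm wide; too low to lift level.
- rest: Fixed low white plastic rest, 250 (x) x 80 (y) mm. Origin: underside centre; x along it, z up. Two pads 26 mm high (x 60 to 120 and -120 to -60) carry the column's end fittings; side rails on the pads, 38 mm high, leave 50 mm between them. The floor between the pads is 6 mm high, free for fingers. The column, either way round, lies along x with its centre 34 mm above the origin.
There are look-alikes about, which are no part of the job. What is shaped like the part that bears long_column_mid but pink or turquoise is not meant.

How it is judged:
By the outcome, as a careful person would: the job done as asked, in the order asked, and still so for the second after the job is handed in, with the robot touching nothing.
It also fails if it takes over 42 s, if anything falls off the work surface, if the arm or the gripper's body presses on something with over 40 N, if the wrist force passes 120 N, or if a joint passes its speed limit or range.

## Working session

There is one attempt and no reset: what is moved stays moved. The work goes in short steps, Python scripts to look and compute and a tool call to move; the robot and the scene stay as the last step left them, time stands still between calls to the robot, and variables do not carry over. Pictures are saved under pics/ and viewed, and the job is handed in when it is done.

Besides the shell and the picture viewer there is one more tool, called after ">>>" as a command line: name --pt "numbers of a row" for each row, then --argument value for the rest. play_rows: Moves the arm, as the interface text tells. Its arguments: {"type":"object","properties":{"slide":{"type":"array"},"turn":{"type":"array"},"fingers":{"type":"array"}},"required":["slide","turn","fingers"]}

```bash
mkdir -p pics; ls; python3 - <<'E'
from cell import ctrl, vision
import cv2,numpy as np
print(ctrl.read_state())
for n in ["scene","top"]:
    im,d=vision.get_image(n); cv2.imwrite(f"pics/{n}0.png",im); np.save(f"pics/{n}0.npy",d); print(n,vision.camera_params(n))
E
```

```text
pics
{'clock': 0.0, 'qpos': array([ 1.19217774,  0.62934211,  0.03845981,  1.51836613, -0.02700814,
        0.99630084, -0.01998681]), 'qd': array([ 1.14296425e-03,  1.67981145e-03,  1.64664455e-04, -1.33521517e-03,
       -7.10608974e-04,  2.03501431e-04,  7.89349659e-06]), 'tau': array([ 1.48333261e-04, -5.63395429e+01,  1.22603841e+00, -1.93441343e+01,
        1.08319178e-02,  1.05593348e-02,  1.07066944e-05]), 'eef_pos': array([ 199.85974121, -617.85475242,  230.3926169 ]), 'tool_rot': array([-3.13969494e+00,  2.85075570e-05,  3.12812968e-01]), 'force': array([ 0.5231044 ,  0.10943635, -0.4363732 ]), 'torque': array([-0.01036854,  0.00310444,  0.00566405]), 'width': 85.34978102182367}
scene {'fx': 421.7504738878385, 'fy': 421.7504738878385, 'cx': 257.4388158761963, 'cy': 194.35080229173766, 'position': array([1090.88013321, -139.93599867,  533.6306628 ]), 'rotation': array([9.16955092e-01, 4.84665831e-04, 1.41089015e+00])}
top {'fx': 355.9373991312403, 'fy': 355.9373991312403, 'cx': 254.37176641145163, 'cy': 188.46946076460608, 'position': array([336.52701058, -43.948099  , 906.56611753]), 'rotation': array([ 0.12315763,  0.03128764, -1.59530421])}
```

View pics/scene0.png

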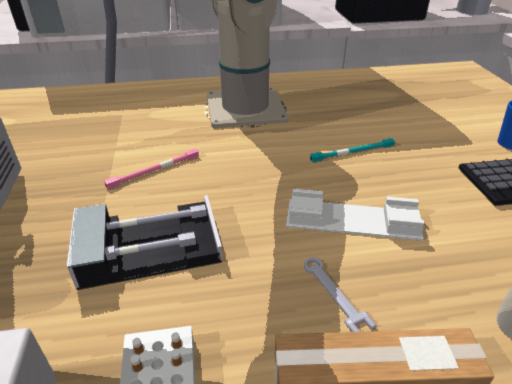

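View pics/top0.png

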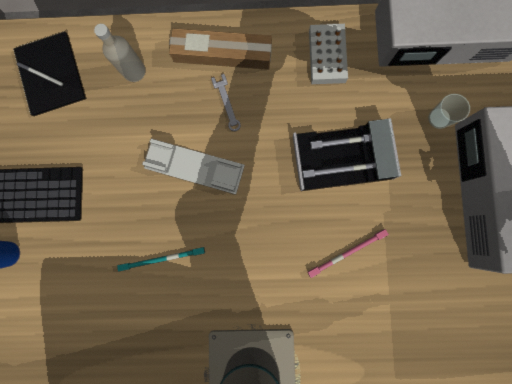

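The scene view shows the rack at about (145,240), with its hood on the left, and the white rest at about (355,215). In the top view the rack is at about (345,155) with its lip at u≈297. The long column is the lower lane (row ≈170) and the rest is at about (193,166). Next I'll measure these.

```bash
cat > h.py <<'E'
import numpy as np,cv2
from scipy.spatial.transform import Rotation as R
from cell import ctrl, vision
def cam(n):
    p=vision.camera_params(n); return p, R.from_euler('xyz',p['rotation']).as_matrix(), np.array(p['position'])
def ray(n,u,v):
    p,M,t=cam(n); u=np.asarray(u,float);v=np.asarray(v,float)
    c=np.stack([(u-p['cx'])/p['fx'],-(v-p['cy'])/p['fy'],-np.ones_like(u)],-1); return t,c@M.T
def cloud(n,d):
    v,u=np.mgrid[:384,:512]; t,r=ray(n,u,v); P=t+r*d[...,None]; P[d==0]=np.nan; return P
def proj(n,P):
    p,M,t=cam(n); c=(np.asarray(P)-t)@M; return np.stack([p['cx']+p['fx']*c[...,0]/-c[...,2],p['cy']-p['fy']*c[...,1]/-c[...,2]],-1)
def onz(n,u,v,z):
    t,r=ray(n,u,v); return t+r*((z-t[2])/r[...,2])[...,None]
def tri(a,b):
    (t1,r1),(t2,r2)=[ray(n,u,v) for n,u,v in (a,b)]
    s=np.linalg.lstsq(np.stack([r1,-r2],1),t2-t1,rcond=None)[0]; p,q=t1+r1*s[0],t2+r2*s[1]; return (p+q)/2,np.linalg.norm(p-q)
E
python3 - <<'E'
from h import *
for n,(x0,x1,y0,y1) in {"top":(280,410,110,200),"scene":(60,230,190,290)}.items():
    im=cv2.imread(f"pics/{n}0.png"); s=4.6
    cv2.imwrite(f"pics/{n}z.png",cv2.resize(im[y0:y1,x0:x1],None,fx=s,fy=s,interpolation=cv2.INTER_CUBIC))
for n,(x0,x1,y0,y1) in {"top":(135,250,130,200),"scene":(280,430,180,245)}.items():
    im=cv2.imread(f"pics/{n}0.png"); s=5
    cv2.imwrite(f"pics/{n}r.png",cv2.resize(im[y0:y1,x0:x1],None,fx=s,fy=s,interpolation=cv2.INTER_CUBIC))
for n in("top","scene"):
    d=np.load(f"pics/{n}0.npy");P=cloud(n,d);np.set_printoptions(precision=1,suppress=True)
    pts={"top":[(345,250-20),(385,150),(297,160),(340,170),(340,142),(160,155),(225,178),(192,166)],"scene":[(250,260),(90,240),(160,220),(150,247),(355,215),(305,205),(405,220)]}[n]
    for u,v in pts: print(n,u,v,P[v,u])
E
```

```text
top 345 230 [ 337.9 -243.8   -1.9]
top 385 150 [ 526.9 -337.3   56.5]
top 297 160 [ 513.5 -127.1   33.9]
top 340 170 [ 484.  -230.3   41. ]
top 340 142 [ 554.9 -234.8   37.8]
top 160 155 [538.6 218.7  27.1]
top 225 178 [475.4  54.4  22.2]
top 192 166 [511.9 141.4   5.5]
scene 250 260 [586.4 -71.8   0.9]
scene 90 240 [ 553.3 -330.    56.5]
scene 160 220 [ 491.8 -222.4   32. ]
scene 150 247 [ 563.6 -236.7   35.9]
scene 355 215 [508.2 144.1   8. ]
scene 305 205 [487.1  49.1  28.2]
scene 405 220 [570.7 210.3  39.6]
```

View pics/topz.png

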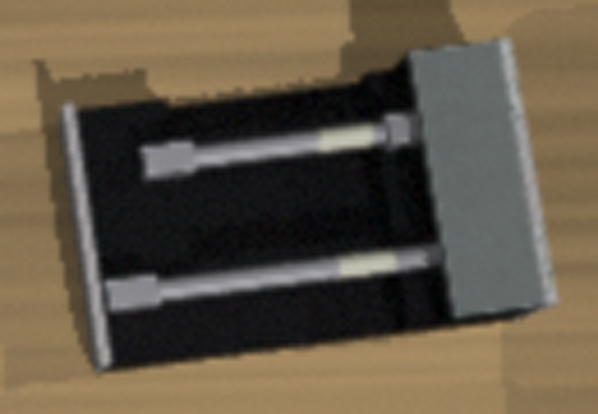

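View pics/scenez.png

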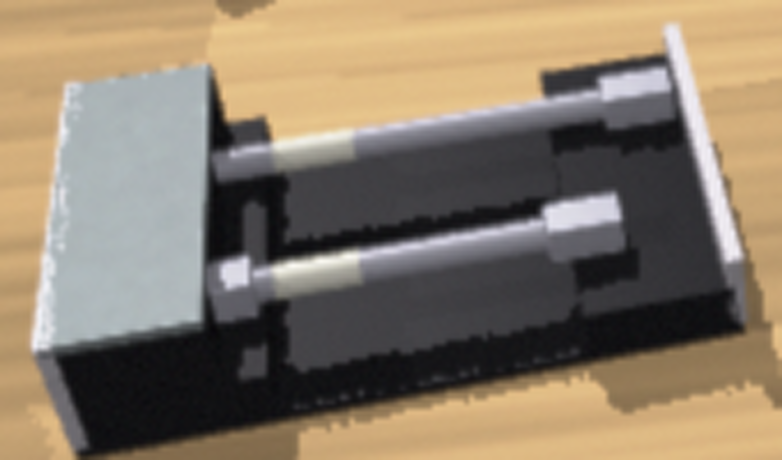

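View pics/topr.png

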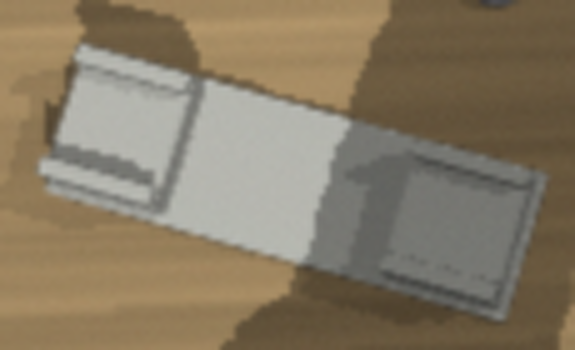

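View pics/scener.png

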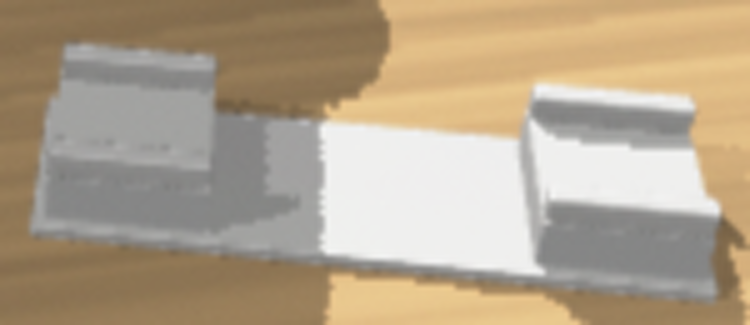

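```bash
cat > fit.py <<'E'
from h import *
from scipy.optimize import least_squares
np.set_printoptions(precision=2,suppress=True)
def T(q,L): c,s=np.cos(q[2]),np.sin(q[2]); L=np.asarray(L,float); return np.stack([q[0]+c*L[...,0]-s*L[...,1],q[1]+s*L[...,0]+c*L[...,1],q[3]+L[...,2]],-1)
tz=lambda u,v:(280+(u+.5)/4.6-.5,110+(v+.5)/4.6-.5)
sz=lambda u,v:(60+(u+.5)/4.6-.5,190+(v+.5)/4.6-.5)
top=[(tz(63,105),(119,-72,39)),(tz(97,370),(119,72,39)),(tz(410,55),(-65,-72,56)),(tz(452,318),(-65,72,56)),(tz(513,38),(-119,-72,56)),(tz(557,302),(-119,72,56))]
sc=[(sz(68,85),(-119,72,56)),(sz(210,67),(-65,72,56)),(sz(203,323),(-65,-72,56)),(sz(35,350),(-119,-72,56)),(sz(680,25),(119,72,39)),(sz(745,258),(119,-72,39))]
def res(q,sets):
    return np.concatenate([(proj(n,T(q,[b for a,b in S]))-np.array([a for a,b in S])).ravel() for n,S in sets])
for sets in ([("top",top)],[("scene",sc)],[("top",top),("scene",sc)]):
    r=least_squares(res,[520,-230,1.635,0],args=(sets,)); print(r.x,r.fun.round(1))
rack=r.x
# rest from cloud
for n in("top","scene"):
    P=cloud(n,np.load(f"pics/{n}0.npy")); im=cv2.imread(f"pics/{n}0.png").astype(int)
    m=(P[...,0]>420)&(P[...,0]<620)&(P[...,1]>0)&(P[...,1]<290)&(np.ptp(im,axis=2)<25)&(im.mean(2)>60)
    m=cv2.morphologyEx(m.astype(np.uint8),cv2.MORPH_OPEN,np.ones((3,3)))
    k,l,st,_=cv2.connectedComponentsWithStats(m); i=1+st[1:,4].argmax(); Q=P[l==i]
    print(n,len(Q),cv2.minAreaRect(Q[:,:2].astype(np.float32)))
    for lo,hi in((3,10),(20,31),(33,45)):
        W=Q[(Q[:,2]>lo)&(Q[:,2]<hi)]; print(lo,len(W),np.median(W[:,2]),W.mean(0))
# columns
for n,L,S in (("top",[tz(105,295),tz(160,293),tz(435,255)],0),):pass
pl=np.array([[85,35,41],[110,35,41],[-60,35,39],[0,35,33],[50,-35,41],[75,-35,41]])
print("top zoom pred",(proj("top",T(rack,pl))-[280,110])*4.6); print("scene",(proj("scene",T(rack,pl))-[60,190])*4.6)
E
python3 fit.py
```

```text
[ 522.37 -244.89    1.67    0.65] [-0.3  0.1  0.4 -0.7 -0.2 -0.6  0.5  0.1 -0.5  0.2  0.2  0.8]
[ 523.66 -244.57    1.67    0.21] [-0.1  0.2  0.5 -0.8  0.2 -0.2 -0.2  0.6 -0.3 -0.1 -0.1  0.2]
[ 522.7  -244.93    1.67   -0.58] [-0.3  0.2  0.4 -0.7 -0.4 -0.6  0.3  0.  -0.7  0.2  0.   0.7 -0.1  0.2
  0.5 -0.7  0.1 -0.3 -0.2  0.5 -0.5 -0.1 -0.4  0.2]
top 2984 ((513.6489868164062, 140.88973999023438), (258.045654296875, 82.24974060058594), 72.2956771850586)
3 1390 5.262214863492829 [508.37 135.89   5.38]
20 955 24.99729743980197 [511.66 135.71  25.01]
33 373 36.81047590246908 [510.33 134.55  36.78]
scene 4523 ((510.7662353515625, 137.9975128173828), (249.84124755859375, 89.26741790771484), 72.28123474121094)
3 2144 6.832239369966032 [521.39 133.72   6.78]
20 1225 26.853085461272656 [517.14 141.69  26.57]
33 690 38.10835973691937 [518.33 138.49  37.47]
top zoom pred [[150.85 288.2 ]
 [104.27 294.15]
 [420.74 254.31]
 [306.15 270.61]
 [196.77 152.72]
 [150.61 158.67]]
scene [[606.54  86.74]
 [668.51  76.61]
 [231.58 152.13]
 [392.94 137.68]
 [537.77 218.85]
 [605.46 206.93]]
```

```bash
cat > fitrest.py <<'E'
from fit import T
from h import *
from scipy.optimize import minimize
def box(x0,x1,y0,y1,z0,z1): return np.array([[x,y,z] for x in(x0,x1) for y in(y0,y1) for z in(z0,z1)],float)
B=[box(-125,125,-40,40,0,6)]+[box(a,b,-40,40,0,26) for a,b in((60,120),(-120,-60))]+[box(a,b,c,d,0,38) for a,b in((60,120),(-120,-60)) for c,d in((25,40),(-40,-25))]
K=8
masks={}
for n in("top","scene"):
    P=cloud(n,np.load(f"pics/{n}0.npy")); im=cv2.imread(f"pics/{n}0.png").astype(int)
    m=(P[...,0]>420)&(P[...,0]<620)&(P[...,1]>0)&(P[...,1]<290)&(im[...,2]-im[...,0]<14)&(im.mean(2)>60)
    k,l,st,_=cv2.connectedComponentsWithStats(m.astype(np.uint8),connectivity=4); i=1+st[1:,4].argmax()
    x,y,w,h=st[i,:4]; x-=5;y-=5;w+=10;h+=10
    masks[n]=(x,y,cv2.resize((l==i).astype(np.float32)[y:y+h,x:x+w],None,fx=K,fy=K,interpolation=cv2.INTER_LINEAR)>.5)
def ren(n,q):
    x,y,m=masks[n]; o=np.zeros(m.shape,np.uint8)
    for b in B:
        p=((proj(n,T(q,b))-[x,y]+.5)*K-.5).astype(np.float32); cv2.fillConvexPoly(o,cv2.convexHull(p).round().astype(np.int32),1)
    return o>0
def cost(q,ns): return sum((ren(n,q)!=masks[n][2]).mean() for n in ns)
for ns in(["top"],["scene"],["top","scene"]):
    f=lambda q:cost([q[0],q[1],q[2]/100,0],ns)
    r=minimize(f,[513,139,126],method="Nelder-Mead",options=dict(initial_simplex=np.array([[513,139,126],[519,139,126],[513,145,126],[513,139,130]])))
    print(ns,r.x,r.fun)
q=[r.x[0],r.x[1],r.x[2]/100,0]
for n in masks:
    m=masks[n][2];o=ren(n,q); cv2.imwrite(f"pics/m{n}.png",cv2.resize(np.dstack([m*255,o*255,0*m]).astype(np.uint8),None,fx=.6,fy=.6))
E
python3 fitrest.py | tail -3
```

```text
[605.46 206.93]]
['top'] [511.37 137.32 126.22] 0.030801715176715178
['scene'] [511.07 137.84 125.59] 0.038465399313247675Traceback (most recent call last):
  File "fitrest.py", line 22, in <module>
    r=minimize(f,[513,139,126],method="Nelder-Mead",options=dict(initial_simplex=np.array([[513,139,126],[519,139,126],[513,145,126],[513,139,130]])))
    res = _minimize_neldermead(fun, x0, args, callback, bounds=bounds,
                               **options)
    fxcc = func(xcc)
    fx = function(np.copy(x), *(wrapper_args + args))
  File "fitrest.py", line 21, in <lambda>
    f=lambda q:cost([q[0],q[1],q[2]/100,0],ns)
               ~~~~^^^^^^^^^^^^^^^^^^^^^^^^^^^
  File "fitrest.py", line 19, in cost
    def cost(q,ns): return sum((ren(n,q)!=masks[n][2]).mean() for n in ns)
                           ~~~^^^^^^^^^^^^^^^^^^^^^^^^^^^^^^^^^^^^^^^^^^^^
  File "fitrest.py", line 19, in <genexpr>
    def cost(q,ns): return sum((ren(n,q)!=masks[n][2]).mean() for n in ns)
                                ~~~^^^^^
  File "fitrest.py", line 17, in ren
    p=((proj(n,T(q,b))-[x,y]+.5)*K-.5).astype(np.float32); cv2.fillConvexPoly(o,cv2.convexHull(p).round().astype(np.int32),1)
        ~~~~^^^^^^^^^^
  File "h.py", line 12, in proj
    p,M,t=cam(n); c=(np.asarray(P)-t)@M; return np.stack([p['cx']+p['fx']*c[...,0]/-c[...,2],p['cy']-p['fy']*c[...,1]/-c[...,2]],-1)
          ~~~^^^
  File "h.py", line 5, in cam
    p=vision.camera_params(n); return p, R.from_euler('xyz',p['rotation']).as_matrix(), np.array(p['position'])
ValueError: time passes only in moves, steps and waits
```

```bash
python3 - <<'E'
from h import *
from fit import rack,T
# enlarge long column, overlay model predicted axis lines
for n,(x0,x1,y0,y1) in {"top":(295,385,150,190),"scene":(100,215,200,240)}.items():
    s=7;im=cv2.imread(f"pics/{n}0.png"); z=cv2.resize(im[y0:y1,x0:x1],None,fx=s,fy=s,interpolation=cv2.INTER_CUBIC)
    for dy in(-6,6):
        p=((proj(n,T(rack,[[-60,35+dy,33],[110,35+dy,33]]))-[x0,y0]+.5)*s-.5).round().astype(int); cv2.line(z,tuple(map(int,p[0])),tuple(map(int,p[1])),(0,0,255),1)
    cv2.imwrite(f"pics/{n}col.png",z)
E
```

```text
[ 522.37 -244.89    1.67    0.65] [-0.3  0.1  0.4 -0.7 -0.2 -0.6  0.5  0.1 -0.5  0.2  0.2  0.8]
[ 523.66 -244.57    1.67    0.21] [-0.1  0.2  0.5 -0.8  0.2 -0.2 -0.2  0.6 -0.3 -0.1 -0.1  0.2]
[ 522.7  -244.93    1.67   -0.58] [-0.3  0.2  0.4 -0.7 -0.4 -0.6  0.3  0.  -0.7  0.2  0.   0.7 -0.1  0.2
  0.5 -0.7  0.1 -0.3 -0.2  0.5 -0.5 -0.1 -0.4  0.2]
top 2984 ((513.6489868164062, 140.88973999023438), (258.045654296875, 82.24974060058594), 72.2956771850586)
3 1390 5.262214863492829 [508.37 135.89   5.38]
20 955 24.99729743980197 [511.66 135.71  25.01]
33 373 36.81047590246908 [510.33 134.55  36.78]
scene 4523 ((510.7662353515625, 137.9975128173828), (249.84124755859375, 89.26741790771484), 72.28123474121094)
3 2144 6.832239369966032 [521.39 133.72   6.78]
20 1225 26.853085461272656 [517.14 141.69  26.57]
33 690 38.10835973691937 [518.33 138.49  37.47]
top zoom pred [[150.85 288.2 ]
 [104.27 294.15]
 [420.74 254.31]
 [306.15 270.61]
 [196.77 152.72]
 [150.61 158.67]]
scene [[606.54  86.74]
 [668.51  76.61]
 [231.58 152.13]
 [392.94 137.68]
 [537.77 218.85]
 [605.46 206.93]]
```

```bash
python3 - <<'E'
s=open('h.py').read().replace("def cam(n):","import functools\n@functools.lru_cache\ndef cam(n):"); open('h.py','w').write(s)
from cell import ctrl; print(ctrl.read_state()['clock'])
E
```

```text
0.1
```

View pics/topcol.png

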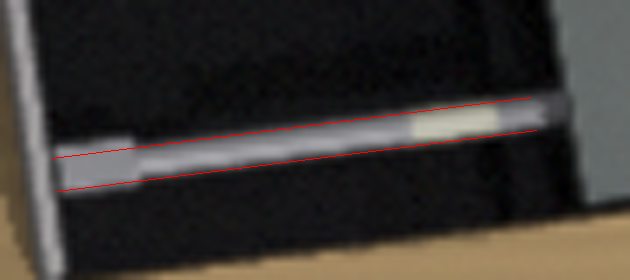

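View pics/scenecol.png

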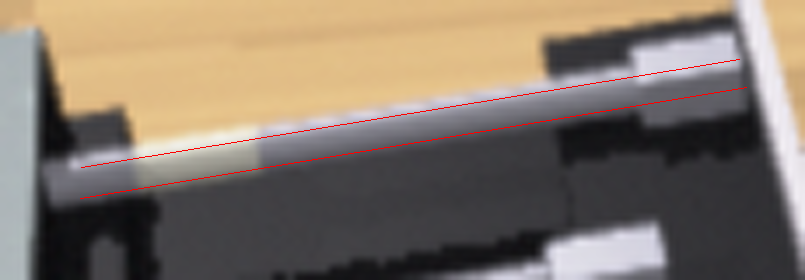

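The ±6 mm tube lines from the rack fit lie on the tube in the top view (u 138–530) and within about 0.7 px of it in the scene view. So the long column is in the y=+35 lane. Next I'll check the height profiles and the obstacles.

```bash
python3 fitrest.py|tail -1; python3 - <<'E' | tail -40
from h import *
from fit import rack,T
print("RACK",rack)
P={n:cloud(n,np.load(f"pics/{n}0.npy")) for n in("top","scene")}
c,s=np.cos(rack[2]),np.sin(rack[2])
for n in P:
    d=P[n]-[rack[0],rack[1],0]; L=np.stack([c*d[...,0]+s*d[...,1],-s*d[...,0]+c*d[...,1],d[...,2]],-1)
    for x0,x1 in((0,50),(85,108)):
        print(n,x0,[(y,round(float(np.nanmedian(L[(L[...,0]>x0)&(L[...,0]<x1)&(abs(L[...,1]-y)<2.5)][:,2])),0)) for y in range(-75,80,5) if ((L[...,0]>x0)&(L[...,0]<x1)&(abs(L[...,1]-y)<2.5)).sum()])
    # column axis lateral
    for x in(-40,0,20,50):
        W=L[(abs(L[...,0]-x)<10)&(abs(L[...,1]-35)<12)&(L[...,2]>28)]; print(n,x,len(W),np.median(W,0) if len(W) else 0)
o=lambda u,v:np.array([u/7+ -.5,v/7-.5])
for a,b in(((455,120),(198,160)),((138,163),(637,80)),((412,125),(262,150))):
    A=[295,150]+o(*a);B=[100,200]+o(*b); p,e=tri(("top",*A),("scene",*B)); d=p-[rack[0],rack[1],0]; print("tri",p,e,"rack:",c*d[0]+s*d[1],-s*d[0]+c*d[1])
Q=P["top"]
for y in range(-600,-150,50):
  for_ = [(x, round(float(np.nanmax(Q[(abs(Q[...,0]-x)<25)&(abs(Q[...,1]-y)<25)][:,2],initial=-9)))) for x in range(150,700,50)]
  print(y,for_)
E
```

```text
['top', 'scene'] [511.26 138.01 126.16] 0.0704396684673324
3 2144 6.832239369966032 [521.39 133.72   6.78]
20 1225 26.853085461272656 [517.14 141.69  26.57]
33 690 38.10835973691937 [518.33 138.49  37.47]
top zoom pred [[150.85 288.2 ]
 [104.27 294.15]
 [420.74 254.31]
 [306.15 270.61]
 [196.77 152.72]
 [150.61 158.67]]
scene [[606.54  86.74]
 [668.51  76.61]
 [231.58 152.13]
 [392.94 137.68]
 [537.77 218.85]
 [605.46 206.93]]
RACK [ 522.7  -244.93    1.67   -0.58]
top 0 [(-75, -1.0), (-70, 5.0), (-65, 5.0), (-60, 5.0), (-55, 5.0), (-50, 5.0), (-40, 37.0), (-35, 37.0), (-30, 6.0), (-25, 5.0), (-20, 4.0), (-15, 5.0), (-10, 4.0), (-5, 5.0), (0, 6.0), (5, 5.0), (10, 5.0), (15, 5.0), (20, 5.0), (25, 5.0), (30, 36.0), (35, 37.0), (40, 7.0), (45, 5.0), (50, 5.0), (55, 5.0), (60, 5.0), (65, 5.0), (70, 4.0), (75, -1.0)]
top 85 [(-75, 20.0), (-70, 25.0), (-65, 25.0), (-60, 24.0), (-55, 24.0), (-50, 24.0), (-45, 24.0), (-40, 24.0), (-35, 24.0), (-30, 25.0), (-25, 24.0), (-20, 24.0), (-15, 24.0), (-10, 24.0), (-5, 23.0), (0, 24.0), (5, 24.0), (10, 24.0), (15, 24.0), (20, 24.0), (25, 24.0), (30,
[... 1704 characters left out ...]
0, 4), (250, 4), (300, 5), (350, 3), (400, 3), (450, 5), (500, 4), (550, 5), (600, 82), (650, 80)]
-400 [(150, 4), (200, 4), (250, 5), (300, 4), (350, 4), (400, 4), (450, 3), (500, 4), (550, 4), (600, 3), (650, 4)]
-350 [(150, 4), (200, 3), (250, 4), (300, 20), (350, 20), (400, 4), (450, 59), (500, 60), (550, 59), (600, 59), (650, 4)]
-300 [(150, 4), (200, 5), (250, 4), (300, 21), (350, 17), (400, 4), (450, 59), (500, 58), (550, 59), (600, 58), (650, 4)]
-250 [(150, 5), (200, 5), (250, 15), (300, 18), (350, 4), (400, 3), (450, 9), (500, 41), (550, 42), (600, 8), (650, 3)]
-200 [(150, 4), (200, 4), (250, 17), (300, 14), (350, 4), (400, 3), (450, 29), (500, 41), (550, 43), (600, 27), (650, 4)]
```

>>> play_rows --pt "79 -57 0" --pt "157 -115 0" --pt "236 -172 0" --pt "242 -178 0" --pt "242 -178 0" --turn '[-0.18, -0.36, -0.54, -0.72, -0.9]' --fingers '[0.45, 0.45, 0.45, 0.45, 0.45]'

```text
clock: 0.72
eef_pos: [376.6, -371.5, 230.7]
tool_rot: [-3.14, -0.002, 1.221]
force: [0.6, 0.1, -0.6]
width: 38.5
```

```bash
cat > go.py <<'E'
import sys
from h import *
np.set_printoptions(precision=3,suppress=True)
RACK=[522.7,-244.9,None];
def rackpt(x,y,yaw=1.67): c,s=np.cos(yaw),np.sin(yaw); return np.array([522.7+c*x-s*y,-244.9+s*x+c*y])
def restpt(x,y,yaw=1.2616): c,s=np.cos(yaw),np.sin(yaw); return np.array([511.3+c*x-s*y,138+s*x+c*y])
def to(p,z,yaw):
    s=ctrl.read_state(); M=R.from_euler('xyz',s['tool_rot']).as_matrix()
    print("t",s['clock'],"pos",s['eef_pos'],"rot",s['tool_rot'],"F",s['force'],"w",s['width'],"q7",s['qpos'][6])
    print("slide",M.T@(np.array([p[0],p[1],z])-s['eef_pos']),"turn",-(yaw-s['tool_rot'][2]))
E
python3 -c "
from go import *
to(rackpt(25,35),120,1.67)"
```

```text
t 0.725 pos [ 376.65  -371.5    230.709] rot [-3.14  -0.002  1.221] F [ 0.554  0.109 -0.573] w 38.54541256824088 q7 0.2410836557413912
slide [176.124  51.478 110.995] turn -0.4494971487069943
```

>>> play_rows --pt "59 17 0" --pt "117 34 30" --pt "176 51 70" --pt "176 51 111" --pt "176 51 111" --turn '[-0.15, -0.3, -0.45, -0.45, -0.45]' --fingers '[0.45, 0.45, 0.45, 0.45, 0.45]'

```text
clock: 1.35
eef_pos: [482.6, -221.0, 117.0]
tool_rot: [-3.134, -0.007, 1.674]
force: [-0.5, -1.2, 0.9]
width: 38.8
```

```bash
python3 -c "
from go import *
to(rackpt(25,35),16,1.672)
im,d=vision.get_image('scene'); cv2.imwrite('pics/s1.png',cv2.resize(im[120:310,40:260],None,fx=3.2,fy=3.0))"
```

```text
t 1.35 pos [ 482.625 -221.031  116.989] rot [-3.134 -0.007  1.674] F [-0.5   -1.218  0.897] w 38.77077120587724 q7 0.18743767448416532
slide [ -3.4     3.241 100.948] turn 0.0016440742092751481
```

View pics/s1.png

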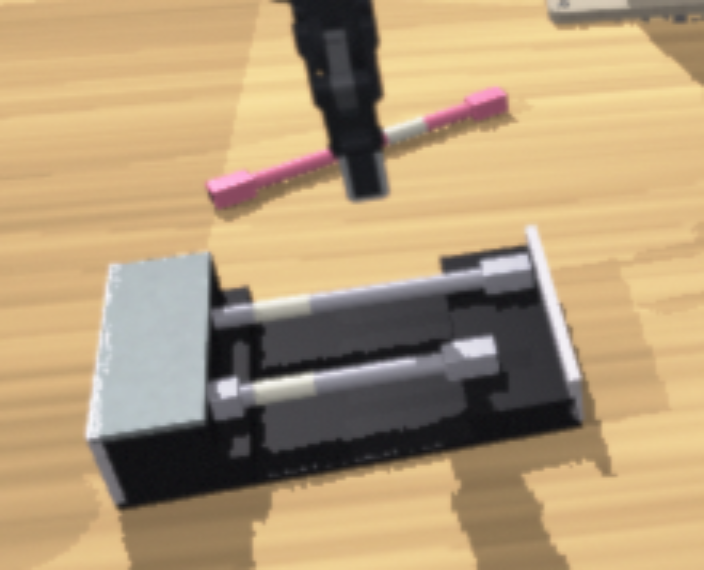

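The gripper hangs at about (365,180) in the crop, above the middle bay and in line with the far (long) column. I'll descend.

>>> play_rows --pt "-3 3 40" --pt "-3 3 80" --pt "-3 3 95" --pt "-3 3 97" --pt "-3 3 97" --turn '[0, 0, 0, 0, 0]' --fingers '[0.45, 0.45, 0.45, 0.45, 0.45]'

```text
clock: 2.02
eef_pos: [487.4, -226.3, 23.6]
tool_rot: [-3.14, -0.002, 1.671]
force: [-0.4, -0.2, 0.5]
width: 38.4
```

```bash
python3 -c "
from go import *
to(rackpt(25,35),16,1.672)"
```

```text
t 2.025 pos [ 487.409 -226.316   23.585] rot [-3.14  -0.002  1.671] F [-0.398 -0.166  0.505] w 38.42021975710123 q7 0.12605129566898904
slide [ 2.995 -1.707  7.595] turn -0.0014392225099368883
```

>>> play_rows --pt "3 -2 8" --pt "3 -2 8" --pt "3 -2 8" --turn '[0, 0, 0]' --fingers '[0.45, 0.45, 0.45]'

```text
clock: 2.4
eef_pos: [485.2, -223.5, 15.8]
tool_rot: [-3.14, -0.002, 1.671]
force: [-0.1, 0.5, 0.1]
width: 38.7
```

```bash
python3 -c "
from go import *
to(rackpt(25,35),16,1.672)
im,d=vision.get_image('scene'); cv2.imwrite('pics/s2.png',cv2.resize(im[180:300,60:240],None,fx=4,fy=4))
im,d=vision.get_image('top'); cv2.imwrite('pics/t2.png',cv2.resize(im[110:210,280:420],None,fx=5,fy=5))"
```

```text
t 2.4 pos [ 485.243 -223.458   15.826] rot [-3.14  -0.002  1.671] F [-0.114  0.525  0.126] w 38.69856164391045 q7 0.11704224775087599
slide [-0.046  0.148 -0.175] turn -0.0012486849735677819
```

View pics/s2.png

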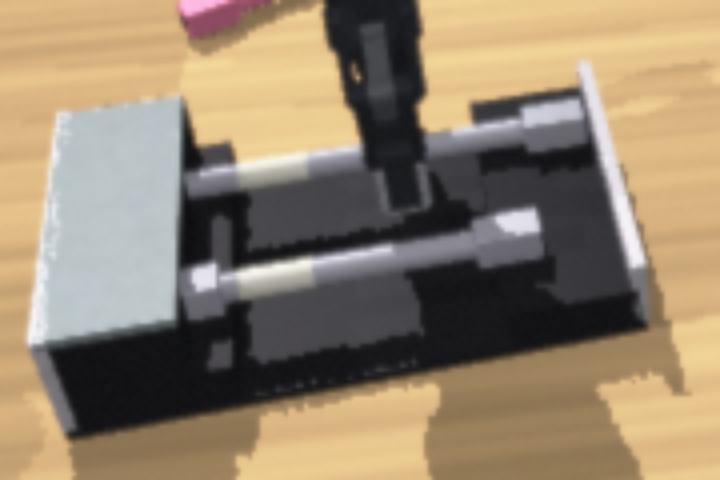

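View pics/t2.png

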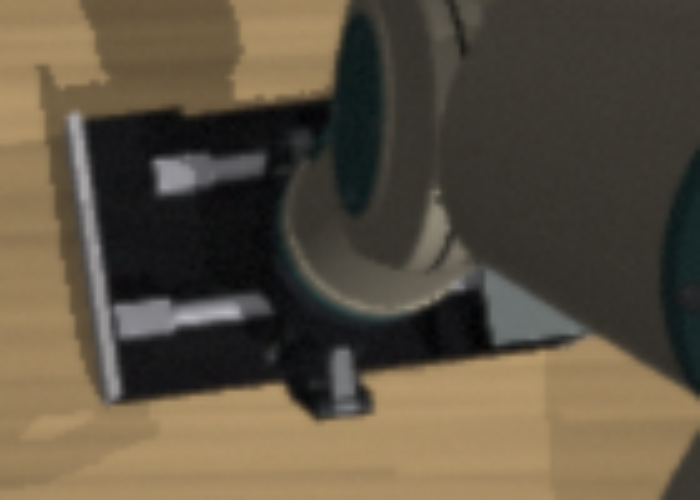

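The fingers straddle the long tube: the near pad is at about (405,195) in the scene crop, midway between the tube's ledges. Closing now.

>>> play_rows --pt "0 0 0" --pt "0 0 0" --pt "0 0 0" --pt "0 0 0" --pt "0 0 0" --turn '[0, 0, 0, 0, 0]' --fingers '[0.2, 0, 0, 0, 0]'

```text
clock: 3.12
eef_pos: [485.5, -223.6, 16.0]
tool_rot: [-3.14, -0.002, 1.671]
force: [-0.4, -0.2, 5.1]
width: 9.9
```

```bash
python3 -c "
from go import *
to(rackpt(25,35),38,1.672)"
```

```text
t 3.125 pos [ 485.5   -223.55    15.991] rot [-3.14  -0.002  1.671] F [-0.39  -0.208  5.091] w 9.913833154303514 q7 0.11696019317095392
slide [  0.116  -0.121 -22.009] turn -0.001344810542898811
```

>>> play_rows --pt "0 0 -4" --pt "0 0 -8" --pt "0 0 -8" --turn '[0, 0, 0]' --fingers '[0, 0, 0]'

```text
clock: 3.5
eef_pos: [485.5, -223.6, 24.1]
tool_rot: [-3.141, -0.002, 1.671]
force: [0.1, -0.2, -1.5]
width: 9.5
```

```bash
python3 -c "
from go import *
to(rackpt(25,35),38,1.672)
im,d=vision.get_image('scene'); cv2.imwrite('pics/s3.png',cv2.resize(im[180:300,60:240],None,fx=4,fy=4))"
```

```text
t 3.5 pos [ 485.47  -223.601   24.089] rot [-3.141 -0.002  1.671] F [ 0.083 -0.186 -1.471] w 9.45721830756048 q7 0.12141074994004551
slide [  0.147  -0.077 -13.91 ] turn -0.0014724825920668927
```

View pics/s3.png

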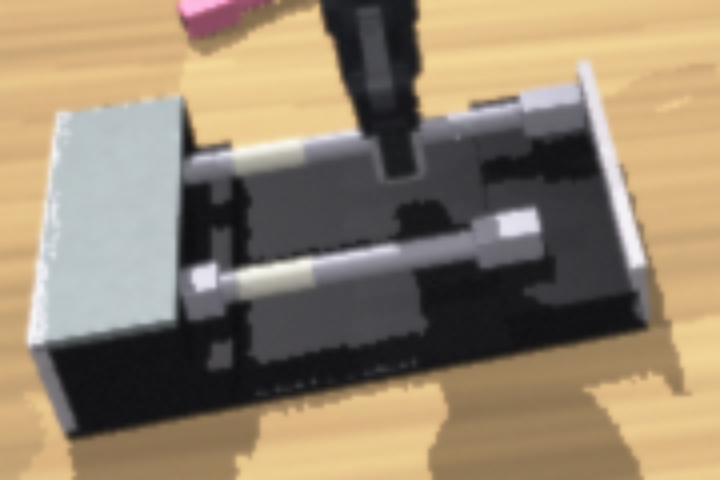

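The column came up nearly level: its back at the hood rose from row 180 to row 163 in the crop. So the grip holds it stiffly, and the hood's edge will have to tilt it. I'll lift further and watch the force.

>>> play_rows --pt "0 0 -4" --pt "0 0 -8" --pt "0 0 -11" --pt "0 0 -11" --turn '[0, 0, 0, 0]' --fingers '[0, 0, 0, 0]'

```text
clock: 4.05
eef_pos: [485.1, -223.3, 35.0]
tool_rot: [-3.14, -0.003, 1.671]
force: [0.2, 1.2, -6.0]
width: 9.7
```

```bash
python3 -c "
from go import *
to(rackpt(25,35),38,1.672)
im,d=vision.get_image('scene'); cv2.imwrite('pics/s4.png',cv2.resize(im[180:300,60:240],None,fx=4,fy=4))"
```

```text
t 4.05 pos [ 485.136 -223.344   34.979] rot [-3.14  -0.003  1.671] F [ 0.168  1.243 -5.952] w 9.716229606872773 q7 0.12774989977733323
slide [-0.163  0.239 -3.021] turn -0.001469705610605665
```

View pics/s4.png

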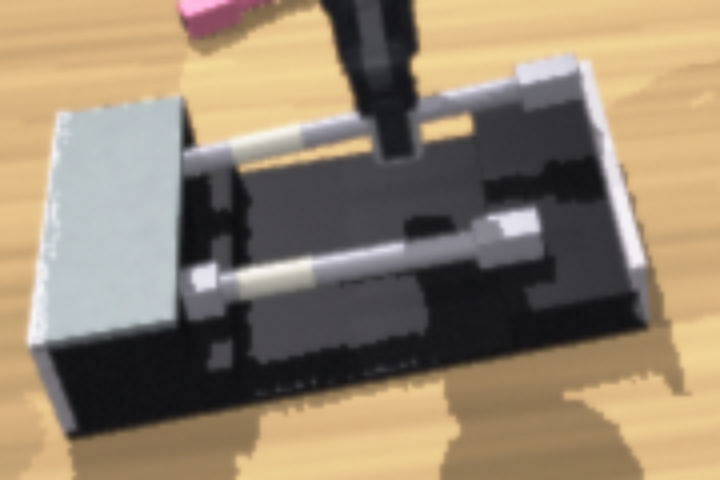

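The hood is tilting the column at about 4 N: the back stays at row 157 and the lip end has risen to row 80. Lifting further.

>>> play_rows --pt "0 0 -4" --pt "0 0 -8" --pt "0 0 -9" --pt "0 0 -9" --turn '[0, 0, 0, 0]' --fingers '[0, 0, 0, 0]'

```text
clock: 4.6
eef_pos: [485.1, -223.8, 43.9]
tool_rot: [-3.14, -0.002, 1.67]
force: [-0.4, -2.4, -7.2]
width: 10.4
```

>>> play_rows --pt "0 0 2" --pt "0 0 4" --pt "0 0 4" --turn '[0, 0, 0]' --fingers '[0, 0, 0]'

```text
clock: 4.97
eef_pos: [485.2, -223.6, 39.9]
tool_rot: [-3.14, -0.002, 1.67]
force: [-0.2, -0.4, -2.8]
width: 9.9
```

```bash
cat > tilt.py <<'E'
from go import *
def axis(name):
    out={}
    for n in("scene",):
        im,d=vision.get_image(n)
        cv2.imwrite(f'pics/{name}.png',cv2.resize(im[170:300,60:280],None,fx=3.5,fy=3.5))
E
python3 -c "
from tilt import *
to(rackpt(25,35),38,1.672); axis('s5')"
```

```text
t 4.975 pos [ 485.207 -223.58    39.915] rot [-3.14  -0.002  1.67 ] F [-0.199 -0.398 -2.83 ] w 9.853073291189636 q7 0.13061498122536708
slide [0.067 0.2   1.915] turn -0.0015145467684727354
```

View pics/s5.png

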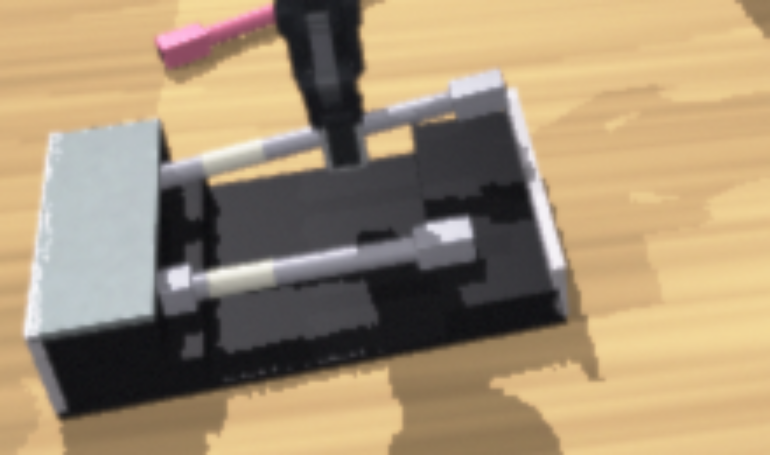

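The column is free of the hood (force ≈ its weight) with its lip end well over the lip, at (480,90). Drawing it out endwise.

>>> play_rows --pt "15 0 0" --pt "35 0 0" --pt "55 0 0" --pt "65 0 0" --pt "65 0 0" --turn '[0, 0, 0, 0, 0]' --fingers '[0, 0, 0, 0, 0]'

```text
clock: 5.65
eef_pos: [479.1, -157.8, 40.4]
tool_rot: [-3.14, -0.002, 1.673]
force: [0.6, -0.6, -2.1]
width: 10.1
```

```bash
python3 -c "
from tilt import *
to(rackpt(90,35),140,1.672); axis('s6')"
```

```text
t 5.65 pos [ 479.054 -157.781   40.362] rot [-3.14  -0.002  1.673] F [ 0.57  -0.565 -2.132] w 10.093506609455481 q7 0.02290596906218255
slide [ -0.776  -0.308 -99.64 ] turn 0.000558524142069583
```

View pics/s6.png

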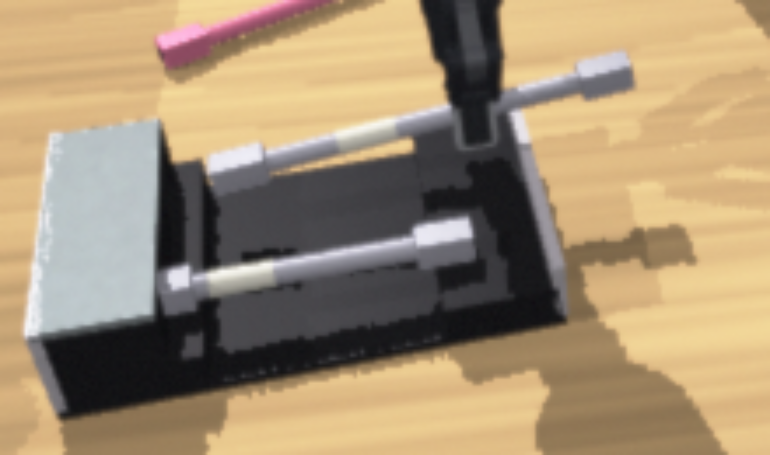

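The whole column is out from under the hood: its back fitting, at (238,168), clears the hood edge at (165,150). The short column hasn't moved. Lifting up.

>>> play_rows --pt "0 0 -25" --pt "0 0 -60" --pt "0 0 -95" --pt "0 0 -100" --turn '[0, 0, 0, 0]' --fingers '[0, 0, 0, 0]'

```text
clock: 6.2
eef_pos: [480.7, -160.6, 142.4]
tool_rot: [3.138, 0.001, 1.669]
force: [-0.6, 0.3, -3.9]
width: 9.6
```

```bash
python3 -c "
from go import *
to(restpt(25,0),140,1.2616)
for n in('scene','top'):
    im,d=vision.get_image(n); cv2.imwrite(f'pics/{n}7.png',im);np.save(f'pics/{n}7.npy',d)"
```

```text
t 6.2 pos [ 480.697 -160.552  142.424] rot [3.138 0.001 1.669] F [-0.593  0.322 -3.86 ] w 9.628117780514893 q7 0.09126444860945543
slide [317.056  69.682   2.501] turn 0.40757830443801235
```

View pics/scene7.png

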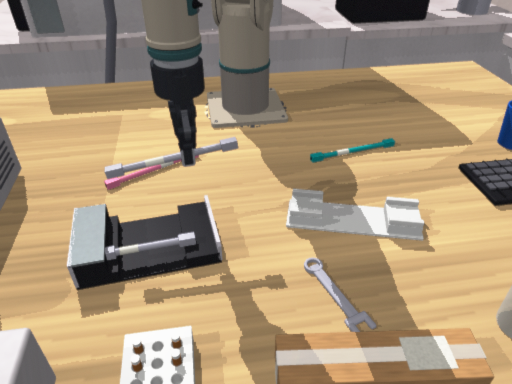

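View pics/top7.png

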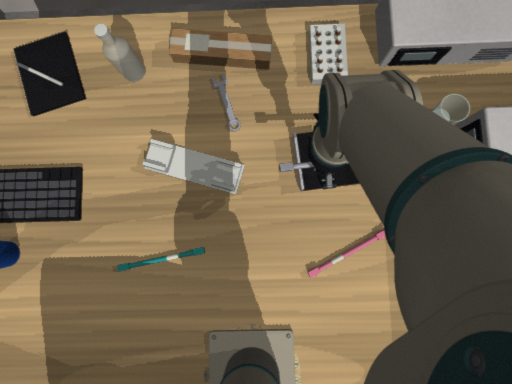

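```bash
python3 -c "
from h import *
im=cv2.imread('pics/scene7.png'); cv2.imwrite('pics/s7z.png',cv2.resize(im[130:190,95:250],None,fx=5,fy=5,interpolation=cv2.INTER_CUBIC))"
```

```text
(no output)
```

View pics/s7z.png

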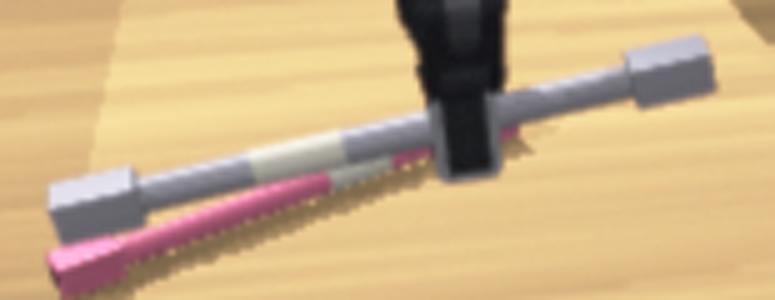

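```bash
python3 -c "
from h import *
g=np.array([480.7,-160.6,142.4+19]);yaw=1.669
a=np.array([np.cos(yaw),np.sin(yaw),0]);nn=np.array([np.sin(yaw),-np.cos(yaw),0])
E=[]
for u,v in((56,222),(713,75)):
    t,r=ray('scene',95+(u+.5)/5-.5,130+(v+.5)/5-.5)
    s=((g+8*nn-t)@nn)/(r@nn);p=t+s*r; E.append([(p-g)@a,p[2]-g[2]]);print(E[-1])
E=np.array(E);print('mid',E.mean(0),'len',np.hypot(*(E[1]-E[0])),'tilt',np.arctan2(*(E[1]-E[0])[::-1]))
"
```

```text
[np.float64(-132.60135134866397), np.float64(-13.695634823728511)]
[np.float64(84.14613734341935), np.float64(7.862305968143488)]
mid [-24.227607    -2.91666443] len 217.8169384265389 tilt 0.09913504666866768
```

Measured: the column's centre is 24 mm behind the pinch, the tilt is 0.10 rad, and the length comes out at 218 mm, which agrees. Carrying it to the rest.

>>> play_rows --pt "40 9 0" --pt "90 20 0" --pt "145 32 0" --pt "200 44 0" --pt "240 53 0" --turn '[0.06, 0.14, 0.22, 0.3, 0.38]' --fingers '[0, 0, 0, 0, 0]'

```text
clock: 6.92
eef_pos: [507.4, 86.5, 139.2]
tool_rot: [-3.139, -0.0, 1.289]
force: [-0.2, 0.4, -2.5]
width: 9.9
```

```bash
python3 -c "
from go import *
to(restpt(24.3,0),80,1.2616)"
```

```text
t 6.925 pos [507.438  86.534 139.154] rot [-3.139 -0.     1.289] F [-0.211  0.444 -2.463] w 9.867243595430718 q7 -0.640199254515584
slide [74.8   -9.759 59.184] turn 0.027468773570569205
```

>>> play_rows --pt "30 -4 0" --pt "60 -8 0" --pt "75 -10 20" --pt "75 -10 50" --pt "75 -10 59" --turn '[0.01, 0.02, 0.027, 0.027, 0.027]' --fingers '[0, 0, 0, 0, 0]'

```text
clock: 7.55
eef_pos: [516.4, 160.4, 77.2]
tool_rot: [-3.134, 0.004, 1.262]
force: [0.7, -0.4, -1.7]
width: 10.0
```

```bash
python3 -c "
from go import *
to(restpt(24.3,0),32,1.2616)
for n in('scene','top'):
    im,d=vision.get_image(n); cv2.imwrite(f'pics/{n}8.png',cv2.resize(im[130:260,270:450] if n=='scene' else im[110:220,120:280],None,fx=4,fy=4,interpolation=cv2.INTER_CUBIC))"
```

```text
t 7.55 pos [516.397 160.409  77.23 ] rot [-3.134  0.004  1.262] F [ 0.666 -0.403 -1.726] w 9.979314299471586 q7 -0.7938596921674557
slide [ 1.588  2.294 45.209] turn 0.000671211662212956
```

View pics/scene8.png

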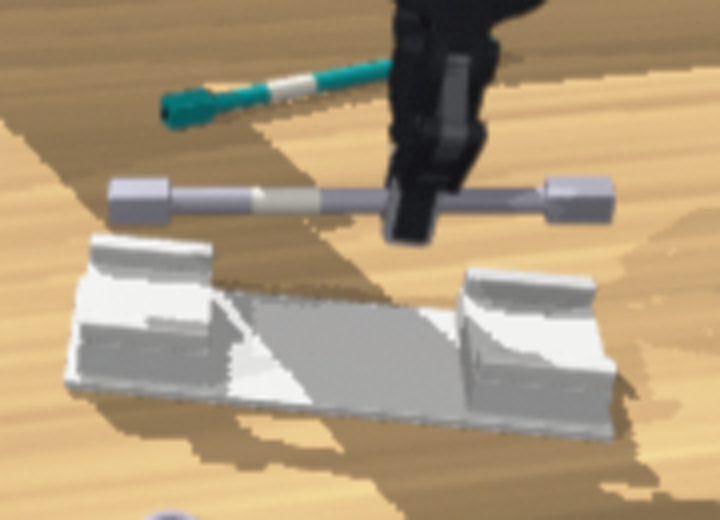

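View pics/top8.png

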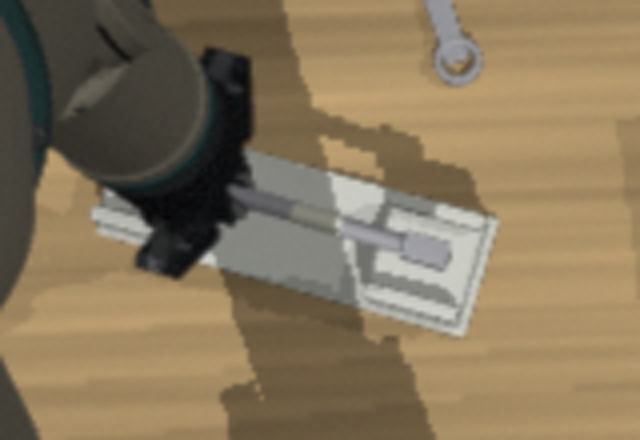

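The column hangs above the rest, parallel to it. In the scene crop its fittings are at (140,200) and (578,200), above the pads at (145,310) and (535,340). I'll lower it in steps.

>>> play_rows --pt "1 1 15" --pt "2 2 30" --pt "2 2 42" --pt "2 2 44" --pt "2 2 44" --turn '[0, 0, 0, 0, 0]' --fingers '[0, 0, 0, 0, 0]'

```text
clock: 8.28
eef_pos: [519.6, 161.7, 34.4]
tool_rot: [-3.136, 0.003, 1.262]
force: [-0.4, 0.7, -2.6]
width: 10.1
```

```bash
python3 -c "
from go import *
to(restpt(24.3,0),16,1.2616)
for n in('scene','top'):
    im,d=vision.get_image(n); cv2.imwrite(f'pics/{n}9.png',cv2.resize(im[130:260,270:450] if n=='scene' else im[110:220,120:280],None,fx=4,fy=4,interpolation=cv2.INTER_CUBIC))"
```

```text
t 8.275 pos [519.621 161.749  34.437] rot [-3.136  0.003  1.262] F [-0.434  0.689 -2.642] w 10.053046988908847 q7 -0.8053468359195617
slide [-0.805 -0.595 18.443] turn -4.777052987448016e-05
```

View pics/scene9.png

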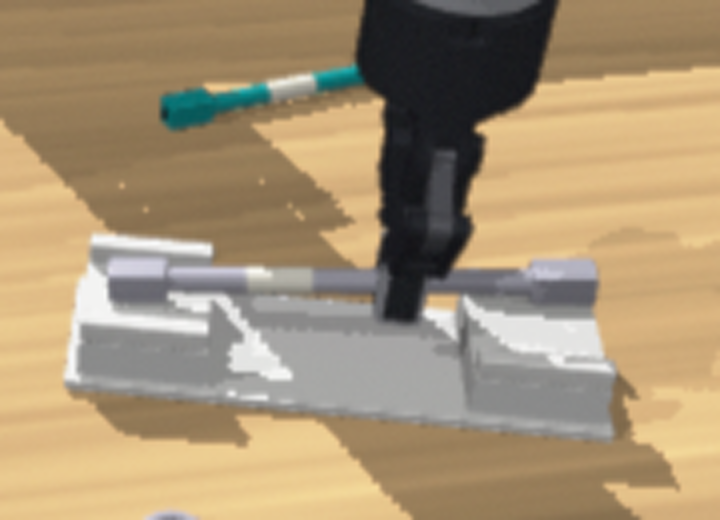

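View pics/top9.png

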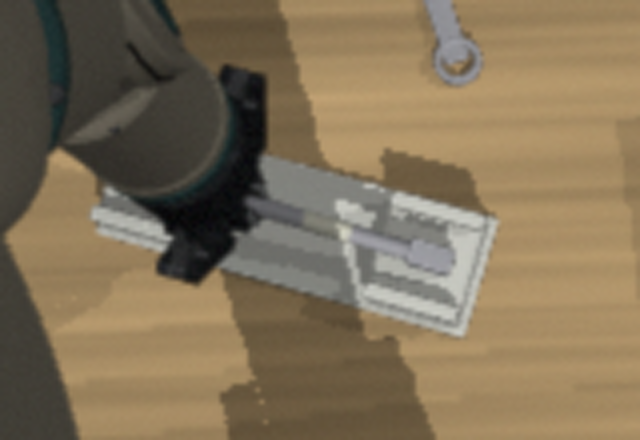

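The fittings are between the rails: at (138,278) and (562,280) in the scene view, and (432,258) mid-pad in the top view. The low end is about to touch.

>>> play_rows --pt "-1 -1 5" --pt "-1 -1 10" --pt "-1 -1 14" --pt "-1 -1 18" --pt "-1 -1 18" --turn '[0, 0, 0, 0, 0]' --fingers '[0, 0, 0, 0, 0]'

```text
clock: 9.0
eef_pos: [519.0, 161.7, 17.4]
tool_rot: [-3.137, 0.001, 1.262]
force: [-1.0, 2.1, 6.5]
width: 9.8
```

```bash
python3 -c "
from go import *
to(restpt(24.3,0),15,1.2616)
for n in('scene',):
    im,d=vision.get_image(n); cv2.imwrite(f'pics/{n}10.png',cv2.resize(im[130:260,270:450] if n=='scene' else im[110:220,120:280],None,fx=4,fy=4,interpolation=cv2.INTER_CUBIC))"
```

```text
t 9.0 pos [518.976 161.675  17.366] rot [-3.137  0.001  1.262] F [-1.012  2.145  6.462] w 9.817378753070436 q7 -0.809615821320941
slide [-0.585 -0.098  2.367] turn 0.00020821172457918813
```

View pics/scene10.png

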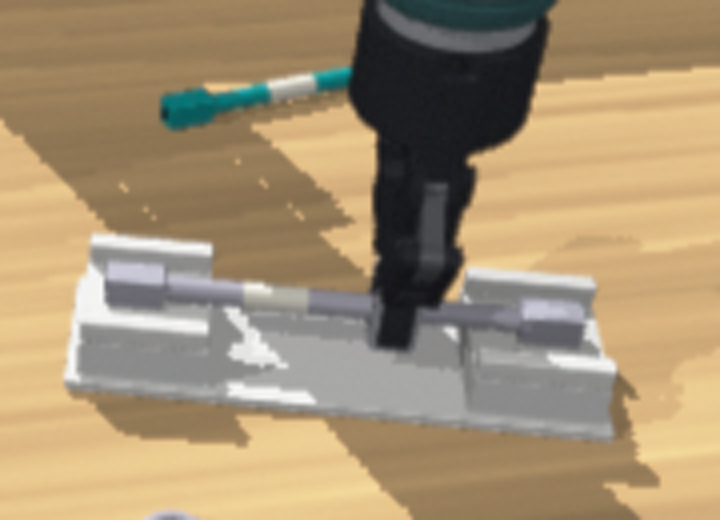

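The low end is on its pad and the column is pivoting flat, parallel to the rest's edge, at about 8 N of contact. I'll go down the last 2 mm and open.

>>> play_rows --pt "0 0 2" --pt "0 0 2" --pt "0 0 2" --turn '[0, 0, 0]' --fingers '[0, 0, 0]'

```text
clock: 9.43
eef_pos: [519.0, 161.7, 17.3]
tool_rot: [-3.138, 0.001, 1.262]
force: [-4.2, 0.4, 21.6]
width: 9.7
```

>>> play_rows --pt "0 0 0" --pt "0 0 0" --pt "0 0 0" --pt "0 0 0" --turn '[0, 0, 0, 0]' --fingers '[0.3, 0.45, 0.45, 0.45]'

```text
clock: 9.93
eef_pos: [518.8, 161.6, 16.9]
tool_rot: [-3.137, 0.002, 1.262]
force: [-0.1, 0.4, -0.3]
width: 38.4
```

>>> play_rows --pt "0 0 -20" --pt "0 0 -60" --pt "0 0 -110" --pt "0 0 -160" --pt "0 0 -160" --turn '[0, 0, 0, 0, 0]' --fingers '[0.45, 0.45, 0.45, 0.45, 0.45]'

```text
clock: 10.55
eef_pos: [522.1, 162.5, 180.5]
tool_rot: [3.139, -0.003, 1.261]
force: [0.3, 0.5, -1.2]
width: 38.6
```

```bash
python3 -c "
from go import *
to(restpt(24.3,0),15,1.2616)
for n in('scene','top'):
    im,d=vision.get_image(n); cv2.imwrite(f'pics/{n}11.png',im);np.save(f'pics/{n}11.npy',d)
im=cv2.imread('pics/scene11.png'); cv2.imwrite('pics/s11z.png',cv2.resize(im[170:250,270:450],None,fx=4.4,fy=4.4,interpolation=cv2.INTER_CUBIC))"
```

```text
t 10.55 pos [522.055 162.476 180.543] rot [ 3.139 -0.003  1.261] F [ 0.288  0.513 -1.193] w 38.58939810208792 q7 -0.7673240628760231
slide [ -2.783  -3.175 165.528] turn -0.00013119953463869294
```

View pics/s11z.png

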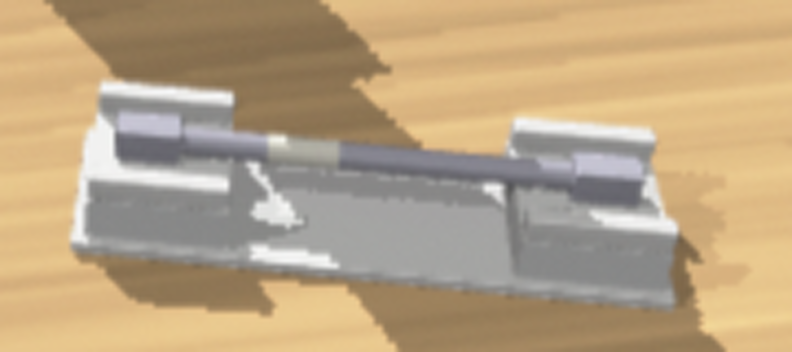

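View pics/scene11.png

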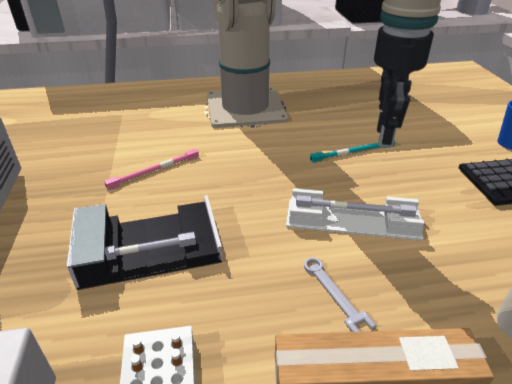

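View pics/top11.png

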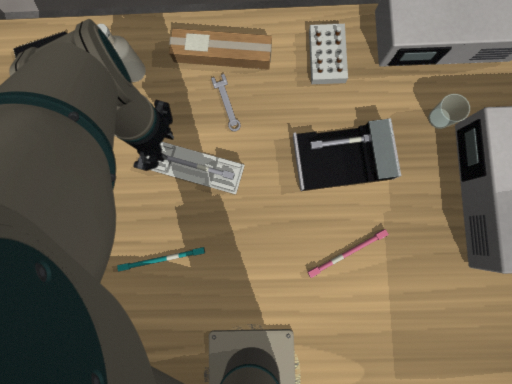

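The column lies between the rails, with its fittings on both pads at (149,138) and (608,177) in the crop. The short column is still at (150,245) in the scene view. A numeric check before handing in:

```bash
python3 -c "
from h import *
np.set_printoptions(precision=1,suppress=True)
yaw=1.2616;c,s=np.cos(yaw),np.sin(yaw);o=np.array([511.3,138,0])
def loc(P): d=P-o; return np.stack([c*d[...,0]+s*d[...,1],-s*d[...,0]+c*d[...,1],d[...,2]],-1)
L=loc(cloud('scene',np.load('pics/scene11.npy')))
for x in(-95,-50,-20,0,20,50,95):
    W=L[(abs(L[...,0]-x)<6)&(abs(L[...,1])<20)&(L[...,2]>31)]; print(x,len(W),W.mean(0),W[:,2].max())
n=np.array([s,-c,0]); a=np.array([c,s,0])
for u,v in((117,148),(641,185)):
    t,r=ray('scene',270+(u+.5)/4.4-.5,170+(v+.5)/4.4-.5); k=((o+8*n-t)@n)/(r@n); print(loc(t+k*r))
"
```

```text
-95 66 [-94.9  -5.6  39.9] 44.92724639742647
-50 43 [-50.1  -4.4  38. ] 41.384675493722966
-20 43 [-19.8  -4.5  38.2] 42.39713042362422
0 105 [ -2.1  -9.5 238.9] 395.92344974119897
20 175 [ 18.1   6.6 186. ] 301.7550657572691
50 58 [ 50.3  -7.1 116.9] 362.78091358427446
95 69 [95.1 -4.7 40.1] 44.64414450689338
[-108.8   -8.    33.6]
[108.5  -8.   39.7]
```

```bash
python3 -c "
from cell import ctrl
print(ctrl.read_state()['force']); print(ctrl.finish_job())"
```

```text
[ 0.15857591 -0.07199595 -0.49387048]
the job is handed in; nothing more can be done
None
```

The long column now lies flat in the white bench rest, between the side rails and centred lengthwise to about 1 mm. I handed the job in at about 10.7 s, with the gripper open and about 165 mm clear above it.

**How it went:** I pinched the tube about 25 mm on the lip side of its centre. It came up level at first, so I lifted until the hood's edge tilted it, with a wrist force of about 7 N. I then lowered it 4 mm off the hood and drew it 65 mm out over the lip. In the rest, the lower end touched first, I pressed it flat and let go.

**Last checks:**
- **Level:** both end fittings measure about 40 mm high on top in the depth image, so the column is level on both pads.
- **Short column:** it looks unmoved in both views; I did not measure it.
- **Forces:** the highest wrist reading was about 22 N, while pressing it flat.

**What disagreed:**
- The finger opening read about 10 mm on the 12 mm tube, though the grip held.
- My estimate of the tilt from the lift was 0.17 rad, but the picture taken after the column was out gave 0.10, just under the advised 0.12. It cleared the hood and lip regardless.
- In the final picture, the height of the far end's face came out about 6 mm higher than the near one. The depth image did not bear this out, so I put it down to how I picked the pixel.

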